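# Take a shoe last out of the T-slot rail

### The job

Slide the green shoe last along its T-slot rail into the open pocket at the rail's end, then lift it straight out there. Set it down gently and leave it standing upright on its foot on the floor of the empty blue tray; leave the wooden last, thread spool and tin alone.

Things in the scene. Friction and masses are not known exactly. Their poses are not given: they have to be found in the camera images.
- rail: Fixed aluminium T-slot rail, 350 long (own x) x 110 wide x 40 high; origin at the centre of its underside. Closed T-slot on its centre line from x = -165 to +43: a 23 wide gap between lips (30 to 40 above the origin) over a 54 wide channel, floor at 14. The last's own x points along the rail's own x; its foot clears the lips when it is more than 93 along x and meets the end wall at 115
- rail_pocket (a point): centre of the floor of the rail's open pocket, 104 along the rail's own x and 14 above its underside; axes as the rail's. From x = +43 to +165 of the rail the lips are cut away: a pocket 122 long, 54 wide, closed at +165 by an end wall as high as the rail (40). Only here can the last be lifted out
- last_center (a point): Green plastic shoe last on a steel T-foot, loose, 0.4 to 0.8 kg, 106 high. Point on its middle plane, over the foot's centre, half-way up (53 above the foot's underside). Axes: x to the toe, z up. Foot 100 long, 48 wide, 12 thick, neck 18 wide; the last starts 36 above the foot's underside, heel at x = -55, toe at x = +105, 60 wide. Centre of mass within 15 mm of x = 0
- last_heel (a point): middle of the upright, rounded back of the green last's heel, 55 behind last_center and at its height; the heel is 52 wide and upright from 17 below to 20 above this point: push here to slide it (a few newtons of friction)
- last_grip (a point): centre of the green last's flat-sided top block, 36 above last_center: 40 wide (own y), x -42 to +28, from 17 below to 17 above this point (its top is the top of the last)
- tray_blue_floor (a point): centre of the inside floor (4 above the bench) of the fixed blue plastic tray, empty; inside 222 long (own x) x 112 wide (own y), walls 4 thick, rim 25 above the bench
- tray_red_floor (a point): the same of the fixed red tray, of the same size, in which the wooden last stands; the two trays lie side by side and may be swapped
- wood_last_center (a point): Plain wooden shoe last without foot, loose, 160 long (heel x = -55, toe x = +105 from this point), 60 wide, 70 high, standing in the red tray; this point is half-way up
- spool: Red thread cone, loose, 60 diameter, 100 high, standing on the bench; origin at the centre of its underside
- polish: Dark tin with a pale lid, loose, 70 diameter, 50 high, standing on the bench; origin at the centre of its underside
Mind the look-alikes: they are no part of the job. Of the things shaped like the part that bears last_center, the green one is meant.

How it is judged:
By the outcome, as a careful person would: the job done as asked, in the order asked, and still so for the second after the job is handed in, with the robot touching nothing.
It also fails if it takes over 58 s, if anything falls off the work surface, if the arm or the gripper's body presses on something with over 40 N, if the wrist force passes 120 N, or if a joint passes its speed limit or range.

### The arm

A 6-joint arm with a two-finger parallel gripper is mounted at the origin on the work surface. World frame = base frame: x ahead of the robot, y to its left, z up, the work surface at z = 0. Lengths are in m, angles in degrees, forces in N, time in s.
With the tool pointing down it reaches from about 0.375 to 0.9 m from the base axis. Payload 3.1 kg.
Tool frame: the origin (TCP) lies on the centre line of the jaws, within the pads' length; the fingertips stand 8 mm ahead of it and the grasp point (between the pads) lies 11 mm behind it; z points along the fingers, y is the direction in which the jaws open and shut (so a half turn about z gives the same grasp; the last joint's range is limited). The gripper opens to 87 mm and grips with 3 to 60 N. Pads are 19 mm wide; open, the fingers measure 117 mm over their backs; the gripper's body (75 mm by 190 mm) begins 51 mm behind the grasp point.
Start: joints at [-73.539, 30.224, 82.088, -0, 67.689, -10.227], TCP at [0.281, -0.558, 0.231] pointing down, gripper open.
Joint ranges: [-176.69, 176.69], [-43.24, 126.21], [12.49, 139.97], [-82, 262], [0, 151.66], [-163.58, 163.58]. Speed limits (degrees/s): [159.86, 159.86, 180, 180, 180, 180].

### API

Orientations are given as a 3x3 rotation matrix whose columns are the frame's x, y, z axes.
In Python, from rig import * gives the robot as it stands. The module is installed in compiled form; this text tells all that it offers.
- The arm moves only by the tool arm_command, never from a script. Its argument "commands" is a list of rows, each an object with "translation": the shift along the tool's x, y, z scaled (see below), a list of three; "dr": the turn, a rotation vector about the tool's x, y, z scaled (see below), a list of three; "jaw": the closure, from 0 (fully open) to 1 (shut). In form: [{"translation": [x, y, z], "dr": [ax, ay, az], "jaw": jaw}, ...]. A call has 1 to 12 rows; each row shifts and turns the commanded pose from where the row before left it, along the tool's axes as they then stand; what a row does not reach is not made up. The controller multiplies each number of a shift by 25 mm and each number of a turn by 6 degrees. A row lasts 1/12 s, in which the tool goes at most 41.7 mm and 7.16 degrees, less where a joint would pass 70% of its speed; a pose out of reach is approached as far as the arm can. A call with a number of a shift or a turn outside -1 to 1 is refused whole. A call with a gripper value outside its range is refused whole. The fingers move at their own pace and stop on an object; the grip force is fixed at half the most. Time passes only in rows, so rows that do not move let the fingers close. It gives the time, the measured TCP pose, the force and the opening at its end, in the units of the state.
- read_state(): the state, without advancing time (a new reading comes with each control period).
- capture(name): name is "scene" or "top" or "wrist"; returns (picture, depth): 480x640x3 uint8, red, green, blue; 480x640 float32, m along the optical axis (not along the pixel's ray), 0 where there is no reading.
- camera_model(name): a dict with "intrinsics" (3x3 intrinsics, pixels), "pose" (4x4, takes a point from camera to world coordinates); the wrist camera has in their place "mount" (4x4, takes a point from camera to tool coordinates, whose origin is the TCP and whose axes are the flange's). Camera axes: x right, y down, z forward; pixel columns grow to the right and rows downward; lengths in m; the calibration is good to about 2 mm. A picture is of the moment at which its call begins: read the wrist's pose just before it. camera_model takes no time and is no camera call.
- hand_in(): hands the job in, once; it reports no verdict.
The state is a dict: "time_s": time; "joint_positions": joint angles; "qvel": joint speeds; "tau": joint torques, N m; "position": TCP position; "tcp_rot": TCP orientation; "force": force on the tool from outside, world axes, zero at the start; "moment": the same for the moment, N m; "opening": opening from 0.0 (shut) to 1.0 (fully open).
Only numpy, scipy, OpenCV 4.12 (cv2) and the standard library are available. Lean on these libraries where they do the work, as an engineer would, in place of code of your own. Each camera call takes 0.05 s, during which the arm holds its last target.

## Working session

There is one attempt and no reset: what is moved stays moved. The work goes in short steps, Python scripts to look and compute and a tool call to move; the robot and the scene stay as the last step left them, time stands still between calls to the robot, and variables do not carry over. Pictures are saved under pics/ and viewed, and the job is handed in when it is done.

Besides the shell and the picture viewer there is one more tool, called as name(argument=value, ...) on one line, values as JSON. arm_command: Moves the arm, as the interface text tells. Its arguments: {"type":"object","properties":{"commands":{"type":"array"}},"required":["commands"]}

```bash
mkdir -p pics
python3 - <<'E'
from rig import *
import cv2,numpy as np
print(read_state())
for n in("scene","top"):
    p,d=capture(n); cv2.imwrite(f"pics/{n}1.png",p[:,:,::-1]); np.savez(f"{n}1.npz",p=p,d=d); m=camera_model(n);print(n,m)
print(camera_model("wrist"))
E
```

```text
{'time_s': 0.0, 'joint_positions': array([-7.35391852e+01,  3.02775559e+01,  8.21564092e+01, -1.36738385e-03,
        6.76879928e+01, -1.02282917e+01]), 'qvel': array([-0.02424535,  0.05590363, -0.04938668,  0.00744579,  0.14114855,
       -0.02273134]), 'tau': array([ 3.89299294e-04, -4.40039563e+01, -1.76594871e+01,  6.32791780e-02,
        5.82944811e-02, -1.56712913e-04]), 'position': array([ 0.28052436, -0.55771297,  0.2295866 ]), 'tcp_rot': array([[ 8.93452831e-01,  4.49156597e-01, -6.24322757e-04],
       [ 4.49156890e-01, -8.93450584e-01,  2.03506672e-03],
       [ 3.56262112e-04, -2.09865499e-03, -9.99997734e-01]]), 'force': array([ 0.00529876,  0.70716082, -0.50739004]), 'moment': array([0.0113551 , 0.01113466, 0.03678782]), 'opening': 0.9991764094688731}
scene {'intrinsics': array([[436.61291393,   0.        , 324.11295781],
       [  0.        , 436.61291393, 235.38159608],
       [  0.        ,   0.        ,   1.        ]]), 'pose': array([[ 0.77062255,  0.39269417, -0.50192846,  0.99190176],
       [ 0.63709737, -0.49416213,  0.59153252, -0.45122758],
       [-0.0157426
[... 354 characters left out ...]
  [-0.99968138, -0.02105982, -0.0139146 ,  0.07366185],
       [ 0.01528942, -0.06659457, -0.99766297,  1.36228597],
       [ 0.        ,  0.        ,  0.        ,  1.        ]])}
{'intrinsics': array([[354.28837281,   0.        , 317.42481464],
       [  0.        , 354.28837281, 238.24063628],
       [  0.        ,   0.        ,   1.        ]]), 'mount': array([[ 4.64052847e-05, -9.69060157e-01, -2.46824653e-01,
         6.58612047e-02],
       [ 9.99999868e-01,  1.71076367e-04, -4.83655142e-04,
         1.43135116e-03],
       [ 5.10916793e-04, -2.46824598e-01,  9.69060038e-01,
        -1.53995628e-01],
       [ 0.00000000e+00,  0.00000000e+00,  0.00000000e+00,
         1.00000000e+00]])}
```

View pics/scene1.png

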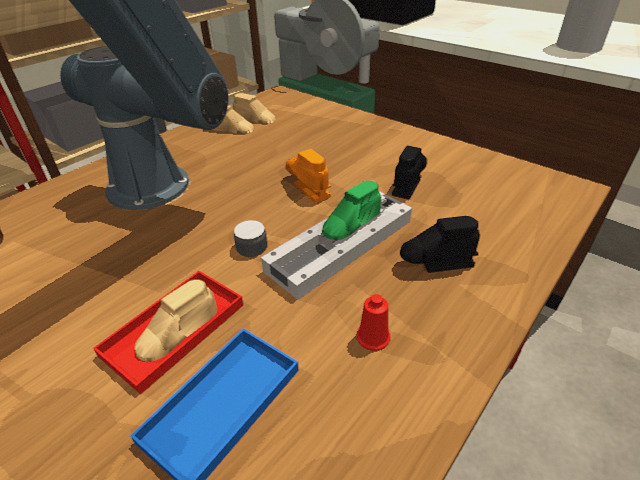

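View pics/top1.png

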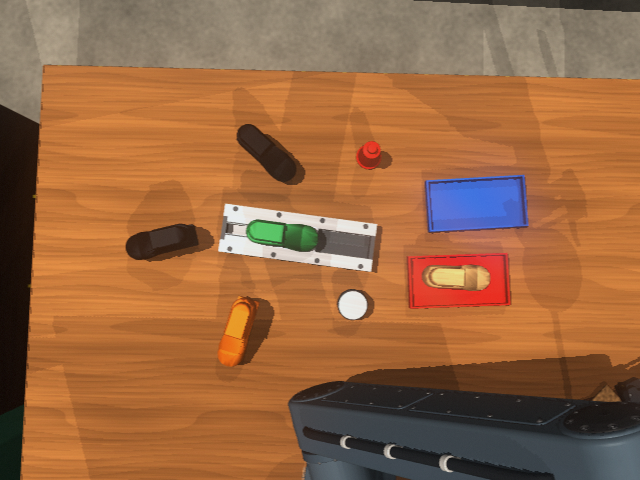

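Candidates shaped like a last in the top view: green (283,235), wood (457,278), orange (237,331), black (163,241) and (268,153). Only the green one sits on the rail. Its toe points right (318,238), towards the cut-away pocket at (348,246). I'll confirm that in a crop and measure.

```bash
cat > h.py <<'E'
import numpy as np,cv2
from rig import *
def cloud(d,K,T):
    v,u=np.mgrid[:480,:640]
    P=np.stack([(u-K[0,2])/K[0,0]*d,(v-K[1,2])/K[1,1]*d,d],-1)
    return P@T[:3,:3].T+T[:3,3]
E
python3 - <<'E'
from h import *
z=np.load("top1.npz");p,d=z['p'],z['d'];m=camera_model("top");W=cloud(d,m["intrinsics"],m["pose"])
hsv=cv2.cvtColor(p,cv2.COLOR_RGB2HSV)
cv2.imwrite("pics/crop1.png",cv2.resize(p[190:290,200:400,::-1],(800,400),interpolation=cv2.INTER_CUBIC))
print("bench z",np.median(W[350:380,100:200,2]))
H,S,V=[hsv[...,i].astype(int) for i in range(3)]
def rect(mask,name):
    mask=mask&(d>0); q=W[mask]
    r=cv2.minAreaRect(q[:,:2].astype(np.float32)*1000)
    print(name,mask.sum(),r,cv2.boxPoints(r).round(0).tolist(),"z",np.percentile(q[:,2],[2,50,98]).round(4))
roi=np.zeros((480,640),bool);roi[195:280,210:390]=1
z3=W[...,2]
rect(roi&(S<60)&(V>90)&(abs(z3-.04)<.006),"railtop")
roi[:]=0;roi[195:280,210:390]=1
g=(H>45)&(H<80)&(S>120)&roi
rect(g,"green");rect(g&(z3>.125),"green top z")
print("green zmax",np.percentile(z3[g],[50,90,98]))
roi[:]=0;roi[165:245,415:540]=1
b=(H>95)&(H<125)&(S>120)&roi
rect(b,"blue");rect(b&(z3>.018),"bluerim");rect(b&(z3<.012),"bluefloor")
roi[:]=0;roi[245:320,400:520]=1
rect(((H<8)|(H>172))&(S>150)&roi,"red")
roi[:]=0;roi[130:180,340:400]=1
rect(((H<8)|(H>172))&(S>150)&roi,"spool")
roi[:]=0;roi[280:330,330:380]=1
rect((z3>.03)&roi,"polish")
for c in[(268,153),(237,331),(163,241)]:
    print(c,W[c[1],c[0]])
E
```

```text
bench z -5.12439141935328e-05
railtop 4085 ((547.8743286132812, 132.22564697265625), (349.9497375488281, 110.12187957763672), 83.47759246826172) [[473.0, -35.0], [583.0, -48.0], [622.0, 300.0], [513.0, 312.0]] z [0.035  0.04   0.0451]
green 1017 ((552.368896484375, 164.61737060546875), (151.25466918945312, 47.178680419921875), 84.9143295288086) [[522.0, 91.0], [569.0, 87.0], [583.0, 238.0], [536.0, 242.0]] z [0.0631 0.1165 0.1245]
green top z 12 ((558.4850463867188, 197.00750732421875), (27.76519203186035, 59.64765548706055), 1.196876049041748) [[544.0, 227.0], [545.0, 167.0], [573.0, 167.0], [572.0, 227.0]] z [0.1252 0.1255 0.126 ]
green zmax [0.11653482 0.12240274 0.12458087]
blue 4672 ((638.1255493164062, -287.18304443359375), (120.011474609375, 241.24832153320312), 4.5562744140625) [[569.0, -172.0], [588.0, -412.0], [708.0, -403.0], [688.0, -162.0]] z [-0.0015  0.0045  0.0275]
bluerim 475 ((637.7186279296875, -282.076171875), (120.011474609375, 231.00221252441406), 4.5562744140625) [[569.0, -172.0], [587.0, -402.0], [707.0, -392.0], [688.0, -162.0]] z [0.0196 0.0251 0.0309]
bluef
[... 256 characters left out ...]
62), (123.91400909423828, 243.16488647460938), 3.1990842819213867) [[388.0, -128.0], [402.0, -371.0], [525.0, -364.0], [512.0, -121.0]] z [-0.0019  0.0049  0.0281]
spool 545 ((745.495361328125, -32.362693786621094), (58.251129150390625, 63.708518981933594), 26.068445205688477) [[705.0, -17.0], [733.0, -74.0], [786.0, -48.0], [758.0, 9.0]] z [0.0014 0.0735 0.102 ]
polish 730 ((398.67431640625, 5.218963623046875), (67.96992492675781, 66.0429458618164), 1.1171048879623413) [[364.0, 38.0], [365.0, -28.0], [433.0, -27.0], [432.0, 39.0]] z [0.036  0.0496 0.0552]
(268, 153) [0.73108816 0.19899862 0.08639948]
(237, 331) [0.34142524 0.25215111 0.11017901]
(163, 241) [0.53034889 0.41881674 0.10254433]
```

View pics/crop1.png

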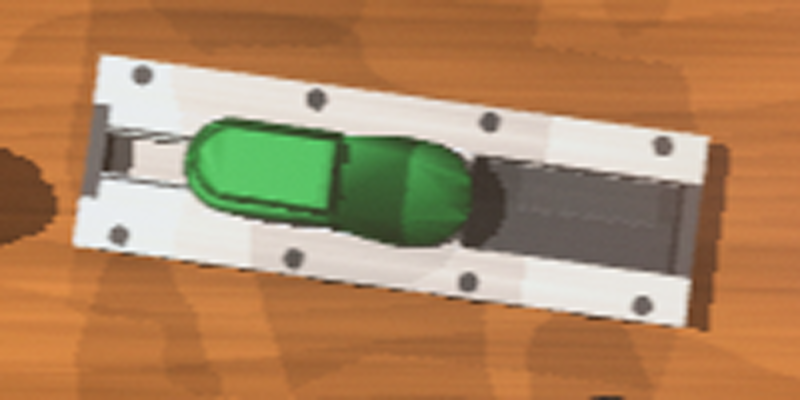

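The crop shows the green last on the rail: flat top block at left (270,165), toe at (460,200), open pocket at right (590,210). It fits the description, since it is the only green one and is in the T-slot. I'll turn the tool to line up with the rail, then travel there.

arm_command(commands=[{"translation": [0,0,0],"dr": [0,0,-0.95],"jaw": 0},{"translation": [0,0,0],"dr": [0,0,-0.95],"jaw": 0},{"translation": [0,0,0],"dr": [0,0,-0.95],"jaw": 0},{"translation": [0,0,0],"dr": [0,0,-0.95],"jaw": 0},{"translation": [0,0,0],"dr": [0,0,-0.95],"jaw": 0},{"translation": [0,0,0],"dr": [0,0,-0.95],"jaw": 0},{"translation": [0,0,0],"dr": [0,0,-0.95],"jaw": 0},{"translation": [0,0,0],"dr": [0,0,-0.95],"jaw": 0},{"translation": [0,0,0],"dr": [0,0,-0.95],"jaw": 0},{"translation": [0,0,0],"dr": [0,0,-0.95],"jaw": 0}])

```text
time_s: 0.93
position: [0.2806, -0.558, 0.23]
tcp_rot: [[0.105, 0.994, -0.0], [0.994, -0.105, 0.001], [0.001, -0.0, -1.0]]
force: [0.4, 0.3, 0.1]
opening: 0.997
```

arm_command(commands=[{"translation": [0.9,0.22,0],"dr": [0,0,0],"jaw": 0},{"translation": [0.9,0.22,0],"dr": [0,0,0],"jaw": 0},{"translation": [0.9,0.22,0],"dr": [0,0,0],"jaw": 0},{"translation": [0.9,0.22,0],"dr": [0,0,0],"jaw": 0},{"translation": [0.9,0.22,0],"dr": [0,0,0],"jaw": 0},{"translation": [0.9,0.22,0],"dr": [0,0,0],"jaw": 0},{"translation": [0.9,0.22,0],"dr": [0,0,0],"jaw": 0},{"translation": [0.9,0.22,0],"dr": [0,0,0],"jaw": 0},{"translation": [0.9,0.22,0],"dr": [0,0,0],"jaw": 0},{"translation": [0.9,0.22,0],"dr": [0,0,0],"jaw": 0},{"translation": [0.9,0.22,0],"dr": [0,0,0],"jaw": 0},{"translation": [0.9,0.22,0],"dr": [0,0,0],"jaw": 0}])

```text
time_s: 1.93
position: [0.376, -0.296, 0.2303]
tcp_rot: [[0.11, 0.994, -0.0], [0.994, -0.11, 0.001], [0.001, -0.0, -1.0]]
force: [0.7, -0.2, -0.2]
opening: 0.998
```

arm_command(commands=[{"translation": [0.9,0.22,0],"dr": [0,0,0],"jaw": 0},{"translation": [0.9,0.22,0],"dr": [0,0,0],"jaw": 0},{"translation": [0.9,0.22,0],"dr": [0,0,0],"jaw": 0},{"translation": [0.9,0.22,0],"dr": [0,0,0],"jaw": 0},{"translation": [0.9,0.22,0],"dr": [0,0,0],"jaw": 0},{"translation": [0.9,0.22,0],"dr": [0,0,0],"jaw": 0},{"translation": [0.9,0.22,0],"dr": [0,0,0],"jaw": 0},{"translation": [0.9,0.22,0],"dr": [0,0,0],"jaw": 0},{"translation": [0.9,0.22,0],"dr": [0,0,0],"jaw": 0},{"translation": [0,0,0],"dr": [0,0,0],"jaw": 0},{"translation": [0,0,0],"dr": [0,0,0],"jaw": 0}])

```text
time_s: 2.85
position: [0.4474, -0.1005, 0.2303]
tcp_rot: [[0.107, 0.994, -0.001], [0.994, -0.107, -0.0], [-0.0, -0.001, -1.0]]
force: [-0.4, -0.1, 0.1]
opening: 1.0
```

arm_command(commands=[{"translation": [0.9,0.23,0],"dr": [0,0,0],"jaw": 0},{"translation": [0.9,0.23,0],"dr": [0,0,0],"jaw": 0},{"translation": [0.9,0.23,0],"dr": [0,0,0],"jaw": 0},{"translation": [0.9,0.23,0],"dr": [0,0,0],"jaw": 0},{"translation": [0.9,0.23,0],"dr": [0,0,0],"jaw": 0},{"translation": [0.9,0.23,0],"dr": [0,0,0],"jaw": 0},{"translation": [0.9,0.23,0],"dr": [0,0,0],"jaw": 0},{"translation": [0.9,0.23,0],"dr": [0,0,0],"jaw": 0},{"translation": [0.9,0.23,0],"dr": [0,0,0],"jaw": 0},{"translation": [0.9,0.23,0],"dr": [0,0,0],"jaw": 0},{"translation": [0,0,0],"dr": [0,0,0],"jaw": 0},{"translation": [0,0,0],"dr": [0,0,0],"jaw": 0}])

```text
time_s: 3.85
position: [0.5296, 0.1155, 0.2302]
tcp_rot: [[0.109, 0.994, -0.0], [0.994, -0.109, -0.001], [-0.001, -0.0, -1.0]]
force: [-0.1, -0.3, -0.3]
opening: 1.002
```

```bash
cat >> h.py <<'E'
def wrist(name):
    s=read_state(); p,d=capture("wrist"); m=camera_model("wrist")
    T=np.eye(4);T[:3,:3]=s["tcp_rot"];T[:3,3]=s["position"]
    cv2.imwrite(f"pics/{name}.png",p[:,:,::-1]); W=cloud(d,m["intrinsics"],T@m["mount"])
    np.savez(name+".npz",p=p,d=d,W=W); return s,p,d,W
E
python3 - <<'E'
from h import *
s,p,d,W=wrist("w1"); print(s["position"],s["force"])
hsv=cv2.cvtColor(p,cv2.COLOR_RGB2HSV);H,S,V=[hsv[...,i].astype(int) for i in range(3)]
g=(H>45)&(H<85)&(S>100)&(d>0)
rc=np.array([.5479,.1322])
for yaw in(-96.52,):
    a=np.radians(yaw);ex=np.array([np.cos(a),np.sin(a)]);ey=np.array([-ex[1],ex[0]])
    q=W[g]; X=(q[:,:2]-rc)@ex*1000;Y=(q[:,:2]-rc)@ey*1000
    print("green X",np.percentile(X,[0,.5,99.5,100]),"Y",np.percentile(Y,[0,.5,99.5,100]))
    t=(q[:,2]>.114); print("top",np.percentile(q[t,2],50),np.percentile(X[t],[0,1,99,100]),np.percentile(Y[t],[0,1,99,100]),cv2.minAreaRect((q[t,:2]*1000).astype(np.float32)))
r=(S<60)&(V>90)&(abs(W[...,2]-.04)<.005)&(d>0)
print("rail",r.sum(),cv2.minAreaRect((W[r][:,:2]*1000).astype(np.float32)),np.median(W[r][:,2]))
E
```

```text
[0.52956745 0.11545283 0.23020687] [-0.14186674 -0.29039762 -0.28889259]
green X [-107.01866533 -104.46811842   44.38084827   47.11856479] Y [-65.23090428 -28.62572864  23.66312584  49.04743289]
top 0.11971723856138855 [-100.13287652  -97.81693436  -24.79144494   19.09427437] [-65.23090428 -20.29126643  18.47784589  49.04743289] ((555.1447143554688, 176.69012451171875), (107.82868957519531, 116.3830795288086), 72.32335662841797)
rail 20808 ((546.8138427734375, 128.6041717529297), (347.8387145996094, 110.31163024902344), 83.58908081054688) 0.039928930750853575
```

View pics/w1.png

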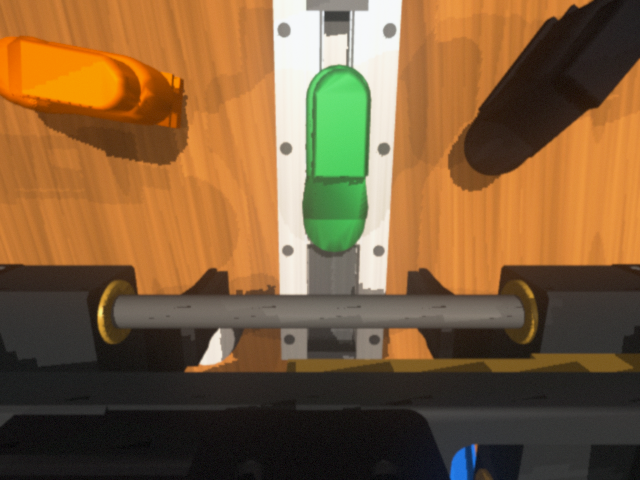

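The wrist view agrees: flat green top block at (340,130), toe at (335,250), rail straight and in line with the tool. Next I move above the block, then descend.

arm_command(commands=[{"translation": [0.73,0.16,0],"dr": [0,0,0.03],"jaw": 0},{"translation": [0.73,0.16,0],"dr": [0,0,0],"jaw": 0},{"translation": [0.73,0.16,0],"dr": [0,0,0],"jaw": 0},{"translation": [0.73,0.16,0],"dr": [0,0,0],"jaw": 0},{"translation": [0,0,0.8],"dr": [0,0,0],"jaw": 0},{"translation": [0,0,0.8],"dr": [0,0,0],"jaw": 0},{"translation": [0,0,0.8],"dr": [0,0,0],"jaw": 0},{"translation": [0,0,0.8],"dr": [0,0,0],"jaw": 0},{"translation": [0,0,0.6],"dr": [0,0,0],"jaw": 0},{"translation": [0,0,0],"dr": [0,0,0],"jaw": 0},{"translation": [0,0,0],"dr": [0,0,0],"jaw": 0}])

```text
time_s: 4.82
position: [0.5529, 0.185, 0.1349]
tcp_rot: [[0.115, 0.993, -0.003], [0.993, -0.115, -0.001], [-0.001, -0.002, -1.0]]
force: [-0.7, -0.2, 0.3]
opening: 0.999
```

arm_command(commands=[{"translation": [0.05,0.02,0.5],"dr": [0,0,0],"jaw": 0},{"translation": [0,0,0.5],"dr": [0,0,0],"jaw": 0},{"translation": [0,0,0.3],"dr": [0,0,0],"jaw": 0},{"translation": [0,0,0.2],"dr": [0,0,0],"jaw": 0},{"translation": [0,0,0],"dr": [0,0,0],"jaw": 0},{"translation": [0,0,0],"dr": [0,0,0],"jaw": 0}])

```text
time_s: 5.32
position: [0.5545, 0.1876, 0.0986]
tcp_rot: [[0.113, 0.994, 0.001], [0.994, -0.113, 0.0], [0.0, 0.001, -1.0]]
force: [0.0, -0.1, -0.1]
opening: 0.997
```

Run:
```python
from h import *
s,p,d,W=wrist("w2"); print(s["position"],s["force"],s["tcp_rot"].round(4))
p,d=capture("scene");cv2.imwrite("pics/s2.png",cv2.resize(p[140:320,240:480,::-1],(800,600)))
```

```text
[0.55445786 0.18761878 0.09857385] [ 0.01820298 -0.14820838 -0.07384558] [[ 1.133e-01  9.936e-01  7.000e-04]
 [ 9.936e-01 -1.133e-01  1.000e-04]
 [ 2.000e-04  7.000e-04 -1.000e+00]]
```

View pics/w2.png

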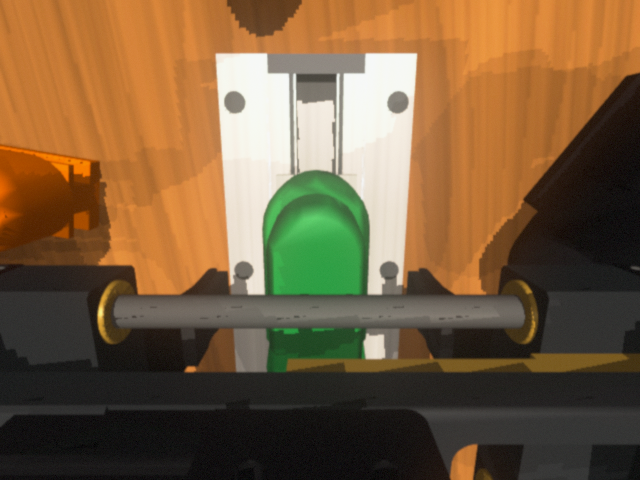

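View pics/s2.png

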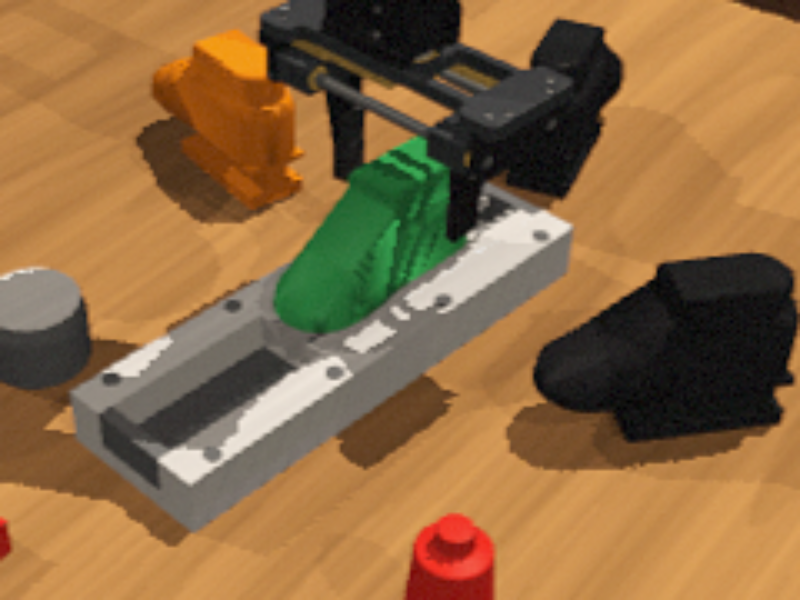

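The fingers straddle the block (scene crop: left finger (348,130), right (463,200)), and the wrist view shows the block centred. Closing.

arm_command(commands=[{"translation": [0,0,0],"dr": [0,0,0],"jaw": 1},{"translation": [0,0,0],"dr": [0,0,0],"jaw": 1},{"translation": [0,0,0],"dr": [0,0,0],"jaw": 1},{"translation": [0,0,0],"dr": [0,0,0],"jaw": 1},{"translation": [0,0,0],"dr": [0,0,0],"jaw": 1},{"translation": [0,0,0],"dr": [0,0,0],"jaw": 1},{"translation": [0,0,0],"dr": [0,0,0],"jaw": 1},{"translation": [0,0,0],"dr": [0,0,0],"jaw": 1}])

```text
time_s: 6.08
position: [0.5541, 0.1878, 0.098]
tcp_rot: [[0.113, 0.994, -0.0], [0.994, -0.113, -0.0], [-0.0, -0.0, -1.0]]
force: [-0.1, 0.6, 0.0]
opening: 0.481
```

arm_command(commands=[{"translation": [-0.1,0,0],"dr": [0,0,0],"jaw": 1},{"translation": [-0.3,0,0],"dr": [0,0,0],"jaw": 1},{"translation": [0,0,0],"dr": [0,0,0],"jaw": 1}])

```text
time_s: 6.33
position: [0.5528, 0.1773, 0.098]
tcp_rot: [[0.113, 0.994, -0.0], [0.994, -0.113, -0.0], [-0.0, -0.0, -1.0]]
force: [0.7, 0.7, -0.1]
opening: 0.457
```

arm_command(commands=[{"translation": [-0.4,0,0],"dr": [0,0,0],"jaw": 1},{"translation": [-0.4,0,0],"dr": [0,0,0],"jaw": 1},{"translation": [-0.4,0,0],"dr": [0,0,0],"jaw": 1},{"translation": [-0.4,0,0],"dr": [0,0,0],"jaw": 1},{"translation": [-0.4,0,0],"dr": [0,0,0],"jaw": 1},{"translation": [-0.4,0,0],"dr": [0,0,0],"jaw": 1}])

```text
time_s: 6.83
position: [0.5479, 0.1284, 0.0991]
tcp_rot: [[0.121, 0.993, 0.007], [0.992, -0.121, 0.019], [0.02, 0.004, -1.0]]
force: [2.9, 42.0, 1.1]
opening: 0.458
```

arm_command(commands=[{"translation": [-0.4,0,0],"dr": [0,0,0],"jaw": 1},{"translation": [-0.4,0,0],"dr": [0,0,0],"jaw": 1},{"translation": [-0.4,0,0],"dr": [0,0,0],"jaw": 1},{"translation": [-0.4,0,0],"dr": [0,0,0],"jaw": 1},{"translation": [-0.4,0,0],"dr": [0,0,0],"jaw": 1},{"translation": [-0.4,0,0],"dr": [0,0,0],"jaw": 1},{"translation": [-0.4,0,0],"dr": [0,0,0],"jaw": 1},{"translation": [0,0,0],"dr": [0,0,0],"jaw": 1},{"translation": [0,0,0],"dr": [0,0,0],"jaw": 1}])

```text
time_s: 7.58
position: [0.5384, 0.0521, 0.0983]
tcp_rot: [[0.118, 0.993, 0.001], [0.993, -0.118, 0.007], [0.007, 0.0, -1.0]]
force: [1.5, 17.0, 2.1]
opening: 0.393
```

Run:
```python
from h import *
s=read_state();rc=np.array([.5479,.1322]);a=np.radians(-96.52);ex=np.array([np.cos(a),np.sin(a)]);ey=np.array([-ex[1],ex[0]])
q=s["position"][:2]-rc;print(s["position"],q@ex,q@ey,s["force"],s["moment"],s["opening"])
p,d=capture("scene");cv2.imwrite("pics/s3.png",cv2.resize(p[140:320,240:480,::-1],(800,600)))
p,d=capture("top");cv2.imwrite("pics/t3.png",cv2.resize(p[190:290,200:400,::-1],(800,400)))
```

```text
[0.53839076 0.05214449 0.09831062] 0.08061751238644246 -0.0003574325623801311 [ 1.47949335 17.01747186  2.06381036] [ 3.0262651  -0.55867412 -0.04791651] 0.3928312091353236
```

View pics/s3.png

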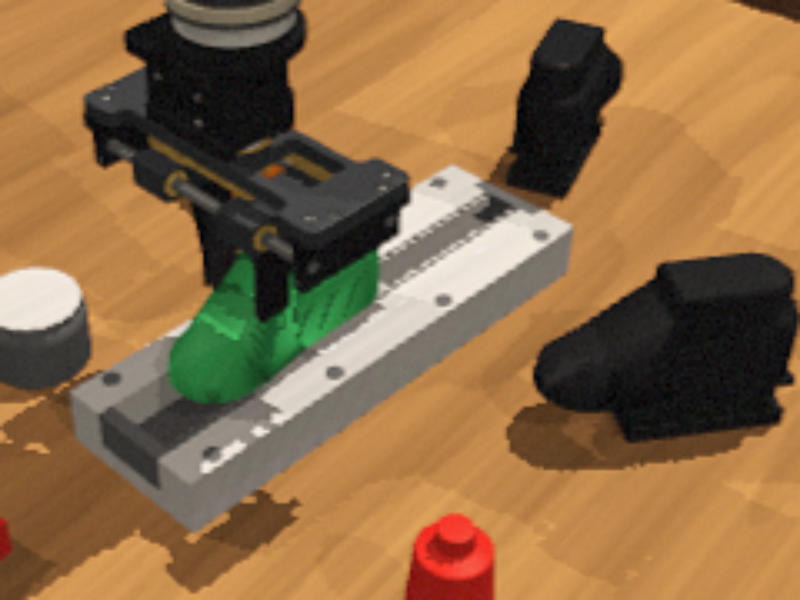

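View pics/t3.png

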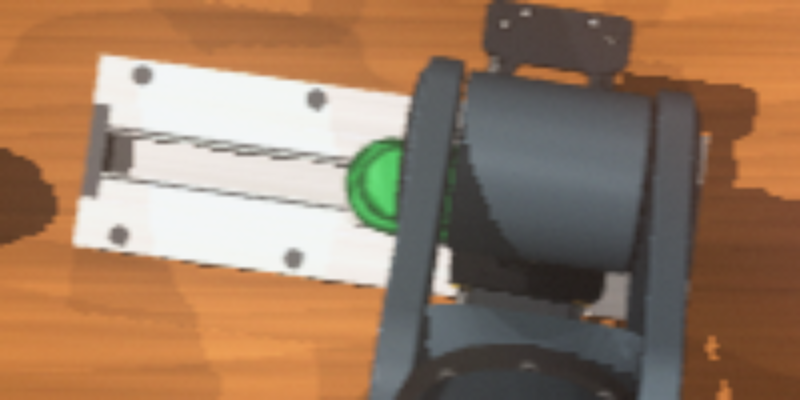

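The block stuck: force rose to 42 N and the grip slipped forward off the block (opening 34 mm). Dragging from high up jams the foot. I'll release and push low on the heel as the description advises.

arm_command(commands=[{"translation": [0.3,0,0],"dr": [0,0,0],"jaw": 0.3},{"translation": [0,0,0],"dr": [0,0,0],"jaw": 0},{"translation": [0,0,0],"dr": [0,0,0],"jaw": 0},{"translation": [0,0,0],"dr": [0,0,0],"jaw": 0},{"translation": [0,0,-0.3],"dr": [0,0,0],"jaw": 0},{"translation": [0,0,-0.6],"dr": [0,0,0],"jaw": 0},{"translation": [0,0,-0.8],"dr": [0,0,0],"jaw": 0},{"translation": [0,0,-0.8],"dr": [0,0,0],"jaw": 0},{"translation": [0,0,-0.8],"dr": [0,0,0],"jaw": 0},{"translation": [0,0,0],"dr": [0,0,0],"jaw": 0},{"translation": [0,0,0],"dr": [0,0,0],"jaw": 0}])

```text
time_s: 8.6
position: [0.5399, 0.0555, 0.1819]
tcp_rot: [[0.114, 0.994, 0.003], [0.994, -0.114, -0.001], [-0.0, 0.003, -1.0]]
force: [0.1, 0.2, -0.7]
opening: 0.994
```

Run:
```python
from h import *
s,p,d,W=wrist("w4"); print(s["position"],s["force"],s["moment"],s["tcp_rot"].round(4).tolist())
hsv=cv2.cvtColor(p,cv2.COLOR_RGB2HSV);H,S,V=[hsv[...,i].astype(int) for i in range(3)]
g=(H>45)&(H<85)&(S>100)&(d>0)
rc=np.array([.5479,.1322]);a=np.radians(-96.52);ex=np.array([np.cos(a),np.sin(a)]);ey=np.array([-ex[1],ex[0]])
q=W[g]; X=(q[:,:2]-rc)@ex*1000;Y=(q[:,:2]-rc)@ey*1000
print(np.percentile(X,[.5,99.5]),np.percentile(Y,[.5,99.5]))
t=q[:,2]>.112;print(t.sum(),np.percentile(X[t],[1,99]),np.percentile(Y[t],[1,99]),np.percentile(q[t,2],[5,50,95]))
p,d=capture("scene");cv2.imwrite("pics/s4.png",cv2.resize(p[140:320,240:480,::-1],(800,600)))
```

```text
[0.53985404 0.05549293 0.18192   ] [ 0.12454629  0.19455503 -0.6682834 ] [ 0.0067965  -0.06667359 -0.0031119 ] [[0.1136, 0.9935, 0.0031], [0.9935, -0.1136, -0.0007], [-0.0003, 0.0031, -1.0]]
[-18.9235572  126.78129109] [-27.15830472  24.39069029]
7809 [-11.84409965  60.74375523] [-20.29827558  18.91002157] [0.11676627 0.11968521 0.12091139]
```

View pics/w4.png

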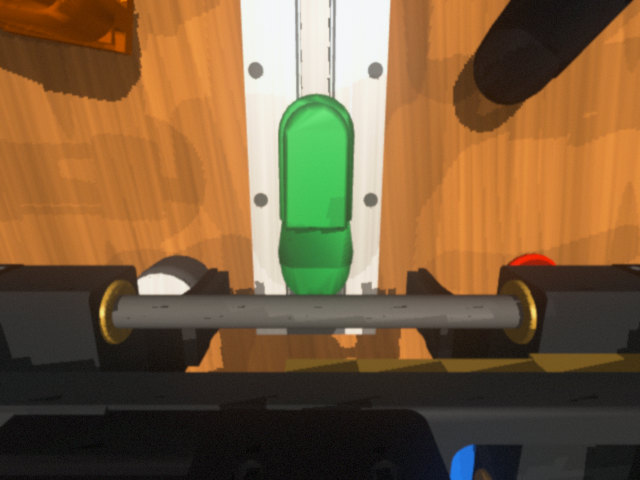

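View pics/s4.png

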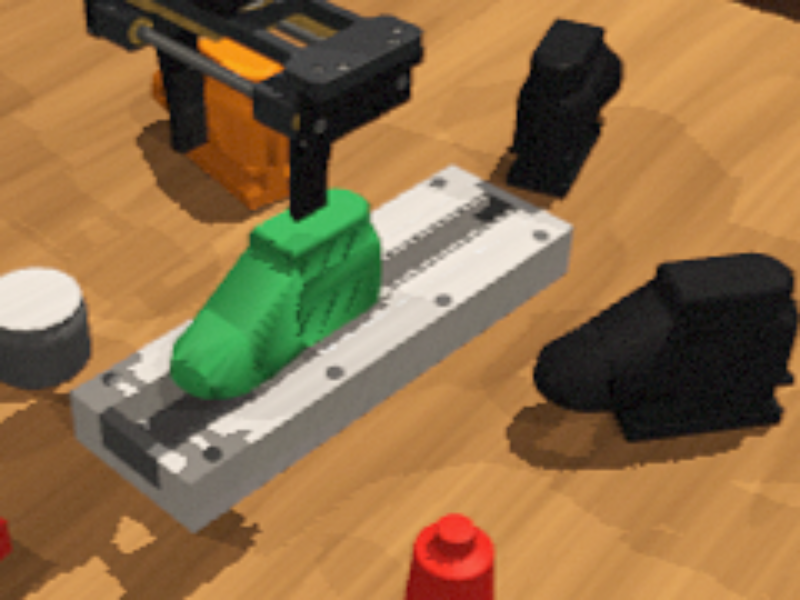

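The last now stands at rail x ≈ +31 (block spans -12..61), upright and undamaged. It needs about 72 mm more. Going behind the heel with closed fingers.

arm_command(commands=[{"translation": [0.9,-0.06,0],"dr": [0,0,0],"jaw": 1},{"translation": [0.9,0,0],"dr": [0,0,0],"jaw": 1},{"translation": [0.9,0,0],"dr": [0,0,0],"jaw": 1},{"translation": [0.9,0,0],"dr": [0,0,0],"jaw": 1},{"translation": [0.9,0,0],"dr": [0,0,0],"jaw": 1},{"translation": [0.8,0,0],"dr": [0,0,0],"jaw": 1},{"translation": [0,0,0],"dr": [0,0,0],"jaw": 1},{"translation": [0,0,0],"dr": [0,0,0],"jaw": 1},{"translation": [0,0,0],"dr": [0,0,0],"jaw": 1}])

```text
time_s: 9.45
position: [0.5518, 0.1873, 0.1794]
tcp_rot: [[0.113, 0.994, -0.003], [0.994, -0.113, -0.001], [-0.001, -0.002, -1.0]]
force: [-0.3, -0.4, 0.2]
opening: 0.403
```

arm_command(commands=[{"translation": [0,0,0.8],"dr": [0,0,0],"jaw": 1},{"translation": [0,0,0.8],"dr": [0,0,0],"jaw": 1},{"translation": [0,0,0.8],"dr": [0,0,0],"jaw": 1},{"translation": [0,0,0.8],"dr": [0,0,0],"jaw": 1},{"translation": [0,0,0.6],"dr": [0,0,0],"jaw": 1},{"translation": [0,0,0.4],"dr": [0,0,0],"jaw": 1},{"translation": [0,0,0.3],"dr": [0,0,0],"jaw": 1},{"translation": [0,0,0],"dr": [0,0,0],"jaw": 1},{"translation": [0,0,0],"dr": [0,0,0],"jaw": 1},{"translation": [0,0,0],"dr": [0,0,0],"jaw": 1}])

```text
time_s: 10.28
position: [0.5533, 0.1879, 0.0689]
tcp_rot: [[0.113, 0.994, 0.002], [0.994, -0.113, 0.0], [0.0, 0.002, -1.0]]
force: [0.0, -0.4, 0.7]
opening: 0.001
```

Run:
```python
from h import *
s=read_state();rc=np.array([.5479,.1322]);a=np.radians(-96.52);ex=np.array([np.cos(a),np.sin(a)]);ey=np.array([-ex[1],ex[0]])
q=s["position"][:2]-rc;print(s["position"],q@ex,q@ey,s["force"],s["opening"])
p,d=capture("scene");cv2.imwrite("pics/s5.png",cv2.resize(p[140:320,240:480,::-1],(800,600)))
```

```text
[0.55334426 0.1878579  0.06887308] -0.0559161127705646 -0.0009109056067621044 [ 0.01828937 -0.36105351  0.71088252] 0.0011889858259421411
```

View pics/s5.png

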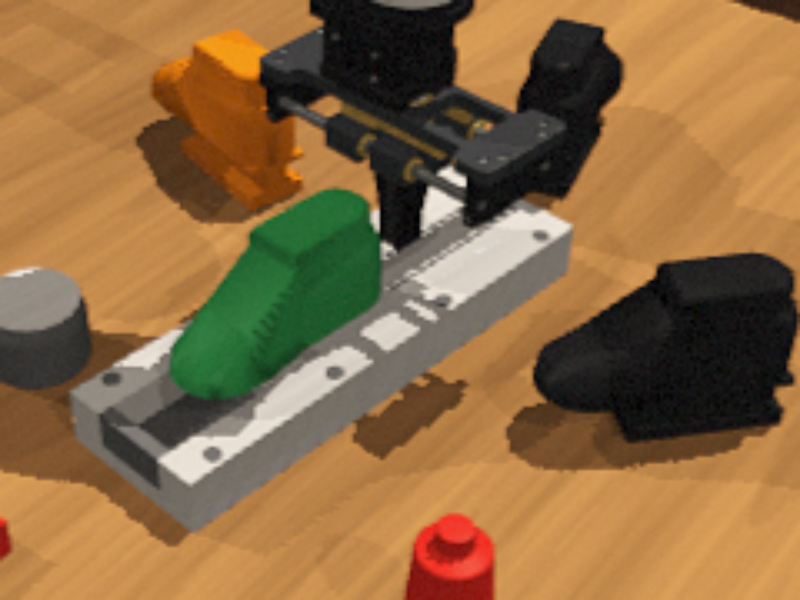

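arm_command(commands=[{"translation": [-0.4,0,0.08],"dr": [0,0,0],"jaw": 1},{"translation": [-0.2,0,0],"dr": [0,0,0],"jaw": 1},{"translation": [-0.2,0,0],"dr": [0,0,0],"jaw": 1},{"translation": [-0.2,0,0],"dr": [0,0,0],"jaw": 1},{"translation": [-0.2,0,0],"dr": [0,0,0],"jaw": 1},{"translation": [-0.2,0,0],"dr": [0,0,0],"jaw": 1},{"translation": [-0.2,0,0],"dr": [0,0,0],"jaw": 1}])

```text
time_s: 10.92
position: [0.5485, 0.1482, 0.0664]
tcp_rot: [[0.113, 0.994, 0.001], [0.994, -0.113, 0.001], [0.001, 0.001, -1.0]]
force: [0.8, 3.4, 1.4]
opening: 0.003
```

arm_command(commands=[{"translation": [-0.2,0,0],"dr": [0,0,0],"jaw": 1},{"translation": [-0.2,0,0],"dr": [0,0,0],"jaw": 1},{"translation": [-0.2,0,0],"dr": [0,0,0],"jaw": 1},{"translation": [-0.2,0,0],"dr": [0,0,0],"jaw": 1}])

```text
time_s: 11.25
position: [0.5462, 0.1283, 0.0663]
tcp_rot: [[0.113, 0.994, 0.001], [0.994, -0.113, 0.001], [0.001, 0.001, -1.0]]
force: [1.9, 5.0, 3.0]
opening: 0.004
```

```bash
cat >> h.py <<'E'
def meas(name):
    s,p,d,W=wrist(name)
    rc=np.array([.5479,.1322]);a=np.radians(-96.52);ex=np.array([np.cos(a),np.sin(a)]);ey=np.array([-ex[1],ex[0]])
    q=s["position"][:2]-rc;print("tcp",s["position"].round(4),"rail",q@ex,q@ey,"F",s["force"].round(1),"M",s["moment"].round(2),s["opening"],s["time_s"])
    hsv=cv2.cvtColor(p,cv2.COLOR_RGB2HSV);H,S,V=[hsv[...,i].astype(int) for i in range(3)]
    g=(H>45)&(H<85)&(S>100)&(d>0)
    q=W[g]; X=(q[:,:2]-rc)@ex*1000;Y=(q[:,:2]-rc)@ey*1000
    print("all",np.percentile(X,[.5,99.5]),np.percentile(Y,[.5,99.5]))
    t=q[:,2]>.112
    if t.sum()>50: print(t.sum(),np.percentile(X[t],[1,99]),np.percentile(Y[t],[1,99]),np.percentile(q[t,2],[5,50,95]))
    p,d=capture("scene");cv2.imwrite(f"pics/{name}s.png",cv2.resize(p[140:320,240:480,::-1],(800,600)))
E
python3 -c "
from h import *
meas('w6')"
```

```text
tcp [0.5462 0.1283 0.0663] rail 0.004089285416870876 -0.0012362802131974464 F [1.9 5.  3. ] M [ 0.88 -0.27  0.02] 0.003643063779158686 11.25
all [-20.57818705  19.46065601] [-48.88881471  43.0169925 ]
95 [-20.51790944 -13.43600227] [-48.35552727  13.88176069] [0.17329407 0.17707588 0.17928724]
```

View pics/w6s.png

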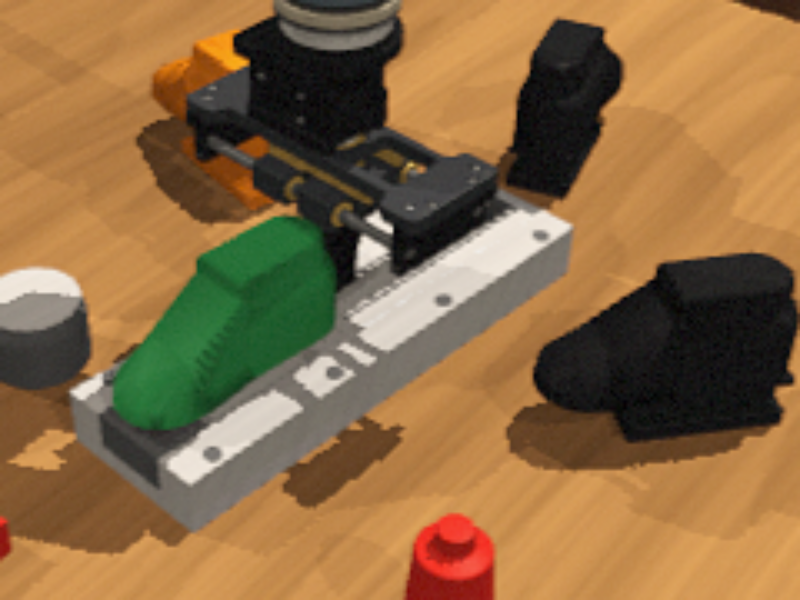

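View pics/w6.png

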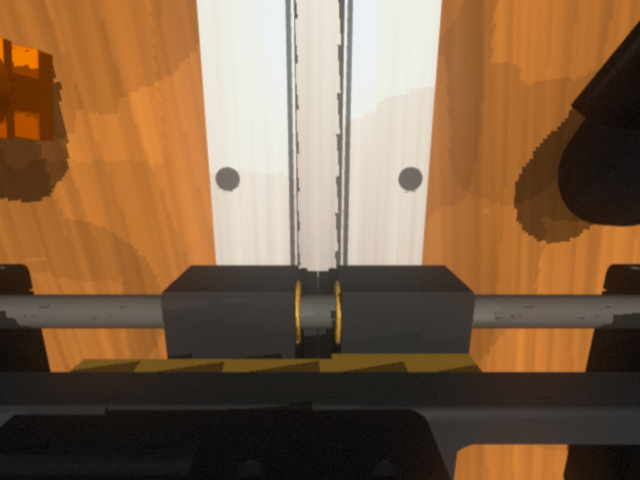

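Pushing works at 3–5 N (crop: last upright, finger at heel (345,255)). 34 mm more.

arm_command(commands=[{"translation": [-0.2,0,0],"dr": [0,0,0],"jaw": 1},{"translation": [-0.2,0,0],"dr": [0,0,0],"jaw": 1},{"translation": [-0.2,0,0],"dr": [0,0,0],"jaw": 1},{"translation": [-0.2,0,0],"dr": [0,0,0],"jaw": 1},{"translation": [-0.2,0,0],"dr": [0,0,0],"jaw": 1},{"translation": [-0.2,0,0],"dr": [0,0,0],"jaw": 1},{"translation": [-0.16,0,0],"dr": [0,0,0],"jaw": 1},{"translation": [0,0,0],"dr": [0,0,0],"jaw": 1}])

```text
time_s: 12.02
position: [0.542, 0.0941, 0.0662]
tcp_rot: [[0.113, 0.994, 0.0], [0.994, -0.113, -0.0], [-0.0, 0.0, -1.0]]
force: [0.2, 2.0, 1.8]
opening: 0.003
```

arm_command(commands=[{"translation": [0.5,0,0],"dr": [0,0,0],"jaw": 1},{"translation": [0.9,0,0],"dr": [0,0,0],"jaw": 1},{"translation": [0,0,-0.9],"dr": [0,0,0],"jaw": 1},{"translation": [0,0,-0.9],"dr": [0,0,0],"jaw": 1},{"translation": [0,0,-0.9],"dr": [0,0,0],"jaw": 1},{"translation": [0,0,-0.9],"dr": [0,0,0],"jaw": 0},{"translation": [0,0,-0.9],"dr": [0,0,0],"jaw": 0},{"translation": [-0.5,0,0],"dr": [0,0,0],"jaw": 0},{"translation": [-0.9,0,0],"dr": [0,0,0],"jaw": 0},{"translation": [0,0,0],"dr": [0,0,0],"jaw": 0},{"translation": [0,0,0],"dr": [0,0,0],"jaw": 0}])

```text
time_s: 12.93
position: [0.5409, 0.0938, 0.1777]
tcp_rot: [[0.115, 0.993, -0.003], [0.993, -0.115, -0.001], [-0.001, -0.003, -1.0]]
force: [-0.0, 0.8, 0.1]
opening: 0.375
```

```bash
python3 -c "
from h import *
meas('w7')"
```

```text
tcp [0.5409 0.0938 0.1777] rail 0.038967799559444856 -0.0025990686927372724 F [-0.   0.8  0.1] M [-0.03 -0.06 -0.01] 0.3746002421704912 12.9333
all [ 14.5872701  127.35133355] [-33.38886228  22.05073702]
2259 [ 14.65287387 110.84976283] [-33.19454375  17.68368012] [0.11539106 0.11962841 0.27270436]
```

View pics/w7s.png

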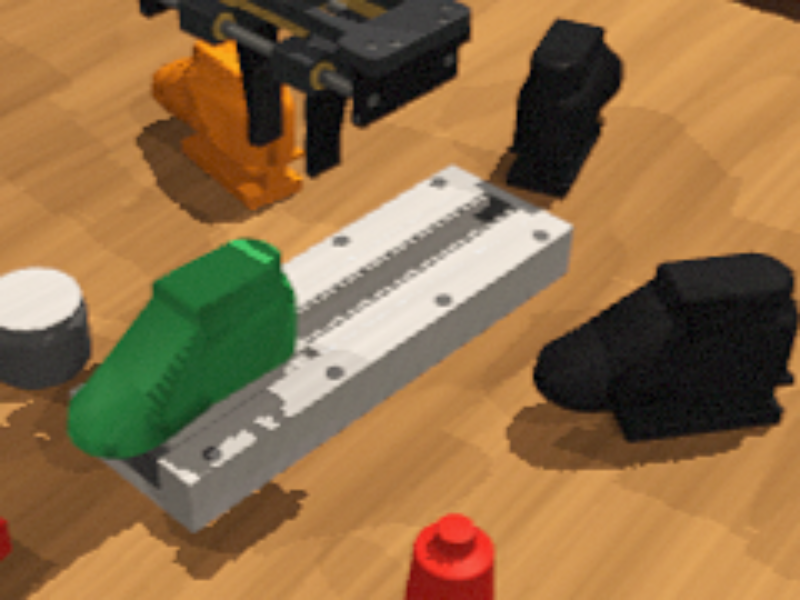

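View pics/w7.png

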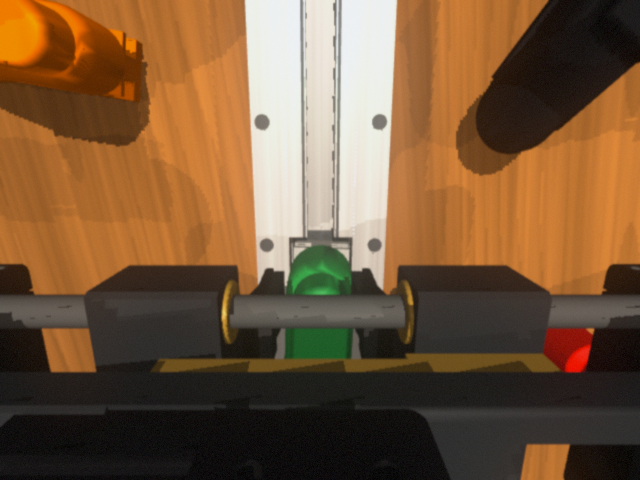

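Run:
```python
from h import *
rc=np.array([.5479,.1322]);a=np.radians(-96.52);ex=np.array([np.cos(a),np.sin(a)]);ey=np.array([-ex[1],ex[0]])
m=camera_model("scene")
p2,d2=capture("scene");p3,d3=capture("top")
def f(p,d,m,t):
    W=cloud(d,m["intrinsics"],m["pose"]);hsv=cv2.cvtColor(p,cv2.COLOR_RGB2HSV);H,S,V=[hsv[...,i].astype(int) for i in range(3)]
    g=(H>45)&(H<85)&(S>100)&(d>0);v,u=np.mgrid[:480,:640];g&=(u>200)&(u<480)&(v<320)&(v>150)
    q=W[g];X=(q[:,:2]-rc)@ex*1000;Y=(q[:,:2]-rc)@ey*1000;z=q[:,2]
    k=(z>.114)&(z<.128);print(t,k.sum(),"top X",np.percentile(X[k],[2,98]).round(1),"Y",np.percentile(Y[k],[2,98]).round(1),"z",np.median(z[k]).round(4),"all",np.percentile(X,[1,99]).round(1))
z=np.load("scene1.npz");f(z['p'],z['d'],m,"before");f(p2,d2,m,"now")
z=np.load("top1.npz");f(z['p'],z['d'],camera_model("top"),"tbefore");f(p3,d3,camera_model("top"),"tnow")
```

```text
before 390 top X [-94.  -27.3] Y [-18.9  18.8] z 0.1205 all [-236.9   44.9]
now 507 top X [ 65.1 132.9] Y [-18.5  17.4] z 0.1202 all [-121.1  205.2]
tbefore 607 top X [-99.6 -29.4] Y [-18.9  18.5] z 0.1195 all [-103.5   42.6]
tnow 162 top X [112.8 131.6] Y [-21.1  16.1] z 0.1192 all [113.1 198.2]
```

Displacement from both scene frames is +159.5 mm, so the last is at rail x ≈ 105, inside 93–115. Now gripping over the foot centre.

arm_command(commands=[{"translation": [-0.66,0.08,0],"dr": [0,0,0],"jaw": 0},{"translation": [-0.66,0,0],"dr": [0,0,0],"jaw": 0},{"translation": [-0.66,0,0],"dr": [0,0,0],"jaw": 0},{"translation": [-0.66,0,0],"dr": [0,0,0],"jaw": 0},{"translation": [0,0,0],"dr": [0,0,0],"jaw": 0},{"translation": [0,0,0.6],"dr": [0,0,0],"jaw": 0},{"translation": [0,0,0.6],"dr": [0,0,0],"jaw": 0},{"translation": [0,0,0],"dr": [0,0,0],"jaw": 0},{"translation": [0,0,0],"dr": [0,0,0],"jaw": 0},{"translation": [0,0,0],"dr": [0,0,0],"jaw": 0}])

```text
time_s: 13.97
position: [0.5368, 0.0294, 0.1488]
tcp_rot: [[0.112, 0.994, 0.0], [0.994, -0.112, 0.0], [0.0, 0.0, -1.0]]
force: [1.0, -0.1, 0.4]
opening: 1.0
```

```bash
python3 -c "
from h import *
meas('w8')"
```

```text
tcp [0.5368 0.0294 0.1488] rail 0.1034046086325411 0.0006914252471686461 F [ 1.  -0.1  0.4] M [ 0.06 -0.05 -0.01] 1.0003202970017588 13.9667
all [ 52.57358812 188.38949349] [-32.60907989  22.49217364]
7132 [ 61.11307213 116.41511435] [-29.86137832  17.81573969] [0.11652585 0.11967111 0.12094871]
```

View pics/w8s.png

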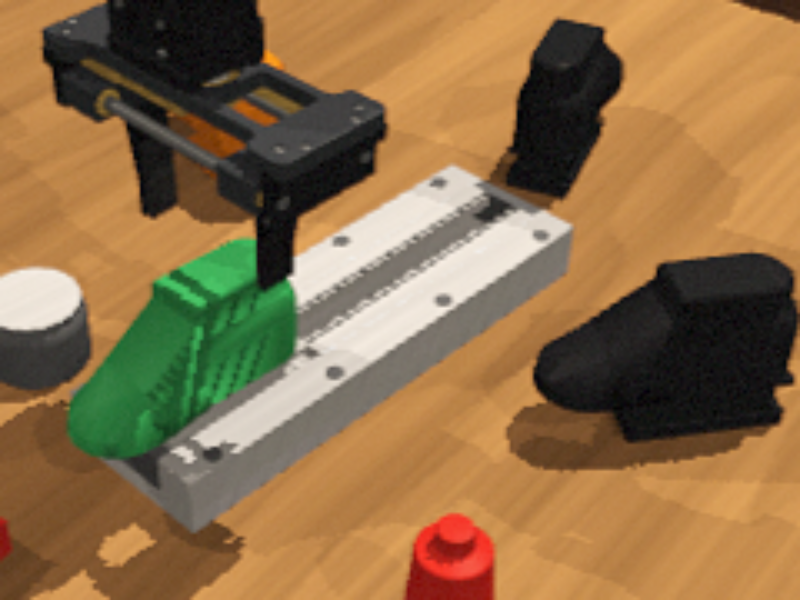

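arm_command(commands=[{"translation": [0,-0.06,0.7],"dr": [0,0,0],"jaw": 0},{"translation": [0,0,0.7],"dr": [0,0,0],"jaw": 0},{"translation": [0,0,0.4],"dr": [0,0,0],"jaw": 0},{"translation": [0,0,0.23],"dr": [0,0,0],"jaw": 0},{"translation": [0,0,0],"dr": [0,0,0],"jaw": 0},{"translation": [0,0,0],"dr": [0,0,0],"jaw": 1},{"translation": [0,0,0],"dr": [0,0,0],"jaw": 1},{"translation": [0,0,0],"dr": [0,0,0],"jaw": 1},{"translation": [0,0,0],"dr": [0,0,0],"jaw": 1},{"translation": [0,0,0],"dr": [0,0,0],"jaw": 1},{"translation": [0,0,0],"dr": [0,0,0],"jaw": 1},{"translation": [0,0,0],"dr": [0,0,0],"jaw": 1}])

```text
time_s: 15.07
position: [0.5351, 0.0289, 0.098]
tcp_rot: [[0.113, 0.994, 0.0], [0.994, -0.113, -0.0], [-0.0, 0.0, -1.0]]
force: [-0.1, 0.7, 0.2]
opening: 0.557
```

arm_command(commands=[{"translation": [0,0,-0.1],"dr": [0,0,0],"jaw": 1},{"translation": [0,0,-0.1],"dr": [0,0,0],"jaw": 1},{"translation": [0,0,-0.1],"dr": [0,0,0],"jaw": 1},{"translation": [0,0,0],"dr": [0,0,0],"jaw": 1},{"translation": [0,0,0],"dr": [0,0,0],"jaw": 1}])

```text
time_s: 15.48
position: [0.5345, 0.029, 0.105]
tcp_rot: [[0.113, 0.994, -0.001], [0.994, -0.113, 0.0], [0.0, -0.001, -1.0]]
force: [-0.0, -0.4, -5.8]
opening: 0.46
```

```bash
python3 -c "
from h import *
meas('w9')"
```

```text
tcp [0.5345 0.029  0.105 ] rail 0.10404645158652875 -0.0015820270040142728 F [-0.  -0.4 -5.8] M [ 0.05 -0.12 -0.04] 0.46012312152621204 15.4833
all [ 52.19346747 134.49308882] [-30.39638656  22.54454869]
10911 [ 60.40304118 125.37129158] [-21.96914058  17.81386764] [0.12074027 0.12418699 0.12541919]
```

View pics/w9s.png

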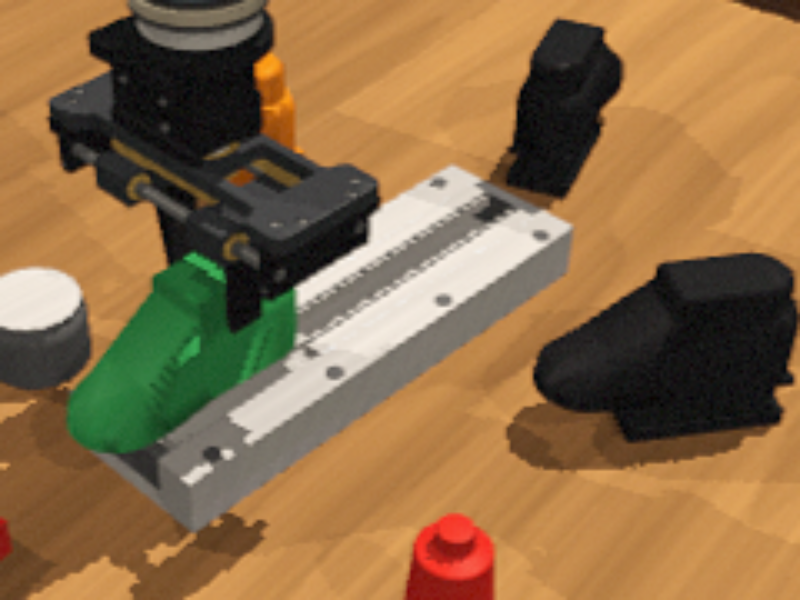

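Lifted cleanly: 5.8 N weight (0.59 kg), opening 40 mm. The last sits about 2.5 mm lower in the pads. Continue straight up.

arm_command(commands=[{"translation": [0,0,-0.2],"dr": [0,0,0],"jaw": 1},{"translation": [0,0,-0.3],"dr": [0,0,0],"jaw": 1},{"translation": [0,0,-0.4],"dr": [0,0,0],"jaw": 1},{"translation": [0,0,-0.5],"dr": [0,0,0],"jaw": 1},{"translation": [0,0,-0.5],"dr": [0,0,0],"jaw": 1},{"translation": [0,0,-0.5],"dr": [0,0,0],"jaw": 1},{"translation": [0,0,-0.4],"dr": [0,0,0],"jaw": 1},{"translation": [0,0,-0.2],"dr": [0,0,0],"jaw": 1},{"translation": [0,0,0],"dr": [0,0,0],"jaw": 1},{"translation": [0,0,0],"dr": [0,0,0],"jaw": 1}])

```text
time_s: 16.42
position: [0.5349, 0.029, 0.1806]
tcp_rot: [[0.113, 0.994, 0.0], [0.994, -0.113, -0.0], [0.0, 0.0, -1.0]]
force: [0.6, 0.2, -6.4]
opening: 0.461
```

Run:
```python
from h import *
meas('w10')
m=camera_model("scene");p,d=capture("scene");W=cloud(d,m["intrinsics"],m["pose"]);hsv=cv2.cvtColor(p,cv2.COLOR_RGB2HSV);H,S,V=[hsv[...,i].astype(int) for i in range(3)]
g=(H>45)&(H<85)&(S>100)&(d>0);v,u=np.mgrid[:480,:640];g&=(u>200)&(u<480)&(v<320)&(v>100)
q=W[g];print("green z",np.percentile(q[:,2],[1,50,99]).round(4))
k=(q[:,2]>.182)&(q[:,2]<.21)&(q[:,1]<.09); A=np.c_[q[k,:2]-q[k,:2].mean(0),np.ones(k.sum())];c=np.linalg.lstsq(A,q[k,2],rcond=None)[0];print(k.sum(),c)
# trays from scene1
z=np.load("scene1.npz");p,d=z['p'],z['d'];W=cloud(d,m["intrinsics"],m["pose"]);hsv=cv2.cvtColor(p,cv2.COLOR_RGB2HSV);H,S,V=[hsv[...,i].astype(int) for i in range(3)]
b=(H>95)&(H<125)&(S>120)&(d>0)&(v>300)
for lo,hi in((.02,.03),(-.004,.01)):
    k=b&(W[...,2]>lo)&(W[...,2]<hi);r=cv2.minAreaRect((W[k][:,:2]*1000).astype(np.float32));print(lo,k.sum(),r)
```

```text
tcp [0.5349 0.029  0.1806] rail 0.104047243925732 -0.0012417478572581899 F [ 0.6  0.2 -6.4] M [-0.01 -0.02 -0.04] 0.4610651924796587 16.4167
all [ 51.93747354 134.31787826] [-30.56599321  22.9511    ]
13882 [ 52.66763863 125.77795398] [-25.98305829  21.77339216] [0.17043827 0.19950831 0.20086916]
green z [-0.1093  0.1599  0.3204]
509 [-0.08764473  0.25761687  0.19384204]
0.02 1699 ((635.9783325195312, -281.9399108886719), (122.27401733398438, 230.56898498535156), 4.707208633422852)
-0.004 9466 ((627.6600341796875, -284.0720520019531), (138.76507568359375, 227.4327392578125), 4.719227313995361)
```

View pics/w10s.png

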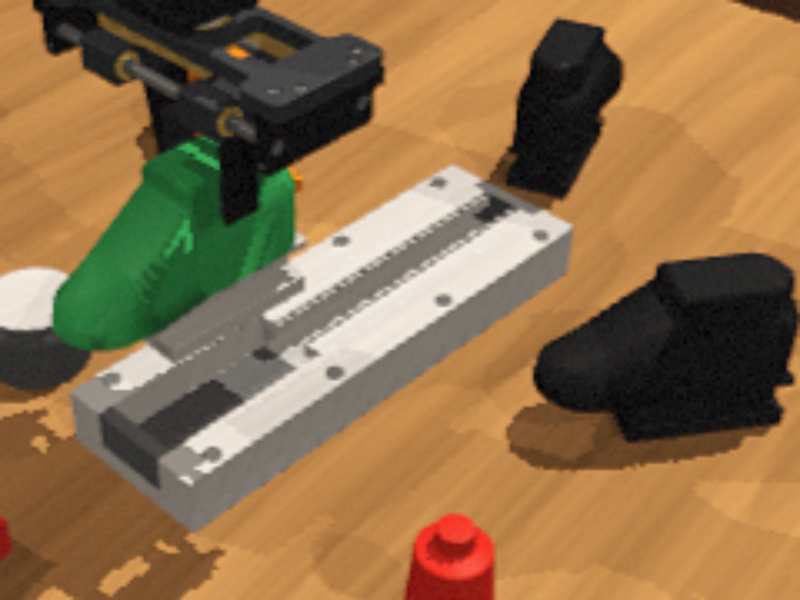

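The last is free of the rail and upright, its foot visible at (230,310). Two views agree on the blue tray centre (0.637, -0.282), yaw 94.6°. Turning 11° and carrying.

arm_command(commands=[{"translation": [0,0,0],"dr": [0,0,-0.3],"jaw": 1},{"translation": [0,0,0],"dr": [0,0,-0.5],"jaw": 1},{"translation": [0,0,0],"dr": [0,0,-0.5],"jaw": 1},{"translation": [0,0,0],"dr": [0,0,-0.4],"jaw": 1},{"translation": [0,0,0],"dr": [0,0,-0.15],"jaw": 1},{"translation": [-0.2,0.05,0],"dr": [0,0,0],"jaw": 1},{"translation": [-0.4,0.1,0],"dr": [0,0,0],"jaw": 1},{"translation": [-0.6,0.15,0],"dr": [0,0,0],"jaw": 1},{"translation": [-0.6,0.15,0],"dr": [0,0,0],"jaw": 1},{"translation": [-0.6,0.15,0],"dr": [0,0,0],"jaw": 1},{"translation": [-0.6,0.15,0],"dr": [0,0,0],"jaw": 1},{"translation": [-0.6,0.15,0],"dr": [0,0,0],"jaw": 1}])

```text
time_s: 17.57
position: [0.5652, -0.061, 0.1802]
tcp_rot: [[-0.079, 0.997, 0.0], [0.997, 0.079, -0.0], [-0.0, 0.0, -1.0]]
force: [-0.4, -0.6, -5.5]
opening: 0.461
```

arm_command(commands=[{"translation": [-0.6,0.15,0],"dr": [0,0,0],"jaw": 1},{"translation": [-0.6,0.15,0],"dr": [0,0,0],"jaw": 1},{"translation": [-0.6,0.15,0],"dr": [0,0,0],"jaw": 1},{"translation": [-0.6,0.15,0],"dr": [0,0,0],"jaw": 1},{"translation": [-0.6,0.15,0],"dr": [0,0,0],"jaw": 1},{"translation": [-0.6,0.15,0],"dr": [0,0,0],"jaw": 1},{"translation": [-0.6,0.15,0],"dr": [0,0,0],"jaw": 1},{"translation": [-0.6,0.15,0],"dr": [0,0,0],"jaw": 1},{"translation": [-0.6,0.15,0],"dr": [0,0,0],"jaw": 1},{"translation": [-0.6,0.15,0],"dr": [0,0,0],"jaw": 1},{"translation": [-0.6,0.15,0],"dr": [0,0,0],"jaw": 1},{"translation": [-0.6,0.15,0],"dr": [0,0,0],"jaw": 1}])

```text
time_s: 18.57
position: [0.6244, -0.2362, 0.1801]
tcp_rot: [[-0.08, 0.997, -0.0], [0.997, 0.08, 0.0], [0.0, -0.0, -1.0]]
force: [0.2, 0.7, -4.9]
opening: 0.459
```

arm_command(commands=[{"translation": [-0.5,0.15,0],"dr": [0,0,0],"jaw": 1},{"translation": [-0.3,0.1,0],"dr": [0,0,0],"jaw": 1},{"translation": [0,0,0],"dr": [0,0,0],"jaw": 1},{"translation": [0,0,0],"dr": [0,0,0],"jaw": 1},{"translation": [0,0,0],"dr": [0,0,0],"jaw": 1}])

```text
time_s: 18.98
position: [0.6313, -0.2531, 0.1799]
tcp_rot: [[-0.081, 0.997, -0.001], [0.997, 0.081, 0.002], [0.002, -0.001, -1.0]]
force: [-0.8, 0.6, -6.2]
opening: 0.461
```

Run:
```python
from h import *
meas('w11')
for n in("scene","top"):
    p,d=capture(n);cv2.imwrite(f"pics/{n}11.png",p[:,:,::-1])
```

```text
tcp [ 0.6313 -0.2531  0.1799] rail 0.3733512172577795 0.12656396031316408 F [-0.8  0.6 -6.2] M [ 0.04 -0.1   0.01] 0.4605818198887502 18.9833
all [321.73069867 414.97318617] [ 97.79044897 147.7406237 ]
13633 [322.36092829 397.2720799 ] [ 98.54051547 146.5866326 ] [0.16921326 0.198807   0.20013767]
```

View pics/scene11.png

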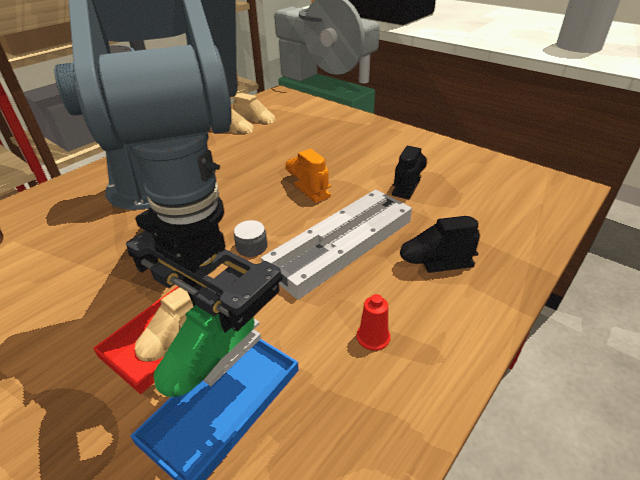

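View pics/w11.png

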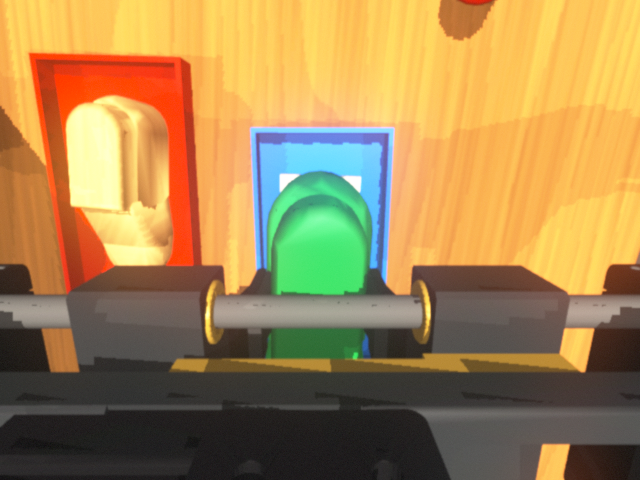

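The last hangs over the blue tray, level (heel rim at (320,175) in the wrist view, tray (250–393,128)). Small correction, then descend.

arm_command(commands=[{"translation": [-0.4,0.08,0],"dr": [0,0,0],"jaw": 1},{"translation": [-0.37,0.05,0],"dr": [0,0,0],"jaw": 1},{"translation": [0,0,0.3],"dr": [0,0,0],"jaw": 1},{"translation": [0,0,0.5],"dr": [0,0,0],"jaw": 1},{"translation": [0,0,0.5],"dr": [0,0,0],"jaw": 1},{"translation": [0,0,0.5],"dr": [0,0,0],"jaw": 1},{"translation": [0,0,0.4],"dr": [0,0,0],"jaw": 1},{"translation": [0,0,0.4],"dr": [0,0,0],"jaw": 1},{"translation": [0,0,0.2],"dr": [0,0,0],"jaw": 1},{"translation": [0,0,0.2],"dr": [0,0,0],"jaw": 1},{"translation": [0,0,0],"dr": [0,0,0],"jaw": 1},{"translation": [0,0,0],"dr": [0,0,0],"jaw": 1}])

```text
time_s: 20.18
position: [0.6368, -0.2732, 0.1053]
tcp_rot: [[-0.08, 0.997, 0.0], [0.997, 0.08, -0.0], [-0.0, 0.0, -1.0]]
force: [-0.6, -0.1, -5.5]
opening: 0.464
```

Run:
```python
from h import *
meas('w12')
p,d=capture("scene");cv2.imwrite("pics/s12.png",cv2.resize(p[270:480,80:360,::-1],(800,600)))
```

```text
tcp [ 0.6368 -0.2732  0.1053] rail 0.39264512766207516 0.13433873647517394 F [-0.6 -0.1 -5.5] M [-0.03 -0.1   0.05] 0.46404874746970237 20.1833
all [342.51256524 430.3653375 ] [105.59754948 155.1778408 ]
10744 [349.27329931 415.15308072] [111.59743339 153.78113458] [0.12087685 0.12444097 0.12555179]
```

View pics/s12.png

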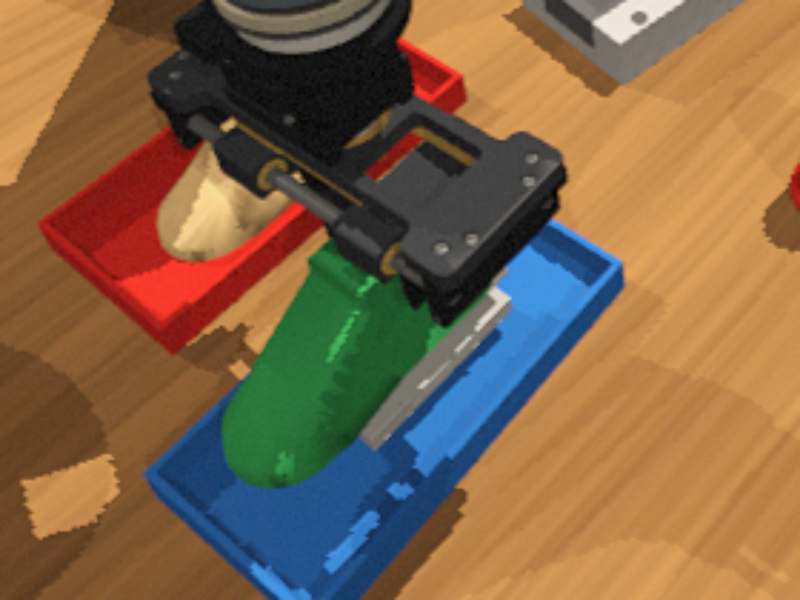

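About 14 mm to the floor; the foot is inside the walls. Lowering gently.

arm_command(commands=[{"translation": [0,0,0.12],"dr": [0,0,0],"jaw": 1},{"translation": [0,0,0.12],"dr": [0,0,0],"jaw": 1},{"translation": [0,0,0.1],"dr": [0,0,0],"jaw": 1},{"translation": [0,0,0.08],"dr": [0,0,0],"jaw": 1},{"translation": [0,0,0.05],"dr": [0,0,0],"jaw": 1},{"translation": [0,0,0.03],"dr": [0,0,0],"jaw": 1},{"translation": [0,0,0],"dr": [0,0,0],"jaw": 1}])

```text
time_s: 20.92
position: [0.6365, -0.2731, 0.0925]
tcp_rot: [[-0.08, 0.997, -0.0], [0.997, 0.08, 0.0], [0.0, -0.0, -1.0]]
force: [0.7, 0.2, -5.9]
opening: 0.458
```

arm_command(commands=[{"translation": [0,0,0.03],"dr": [0,0,0],"jaw": 1},{"translation": [0,0,0.02],"dr": [0,0,0],"jaw": 1},{"translation": [0,0,0],"dr": [0,0,0],"jaw": 1},{"translation": [0,0,0],"dr": [0,0,0],"jaw": 1}])

```text
time_s: 21.25
position: [0.6366, -0.2731, 0.0916]
tcp_rot: [[-0.08, 0.997, -0.0], [0.997, 0.08, 0.0], [0.0, -0.0, -1.0]]
force: [0.2, -1.0, -5.4]
opening: 0.461
```

arm_command(commands=[{"translation": [0,0,0.03],"dr": [0,0,0],"jaw": 1},{"translation": [0,0,0],"dr": [0,0,0],"jaw": 1},{"translation": [0,0,0],"dr": [0,0,0],"jaw": 1}])

```text
time_s: 21.5
position: [0.6366, -0.2731, 0.0908]
tcp_rot: [[-0.08, 0.997, -0.0], [0.997, 0.08, 0.0], [0.0, -0.0, -1.0]]
force: [-0.0, 0.1, -6.4]
opening: 0.46
```

arm_command(commands=[{"translation": [0,0,0.03],"dr": [0,0,0],"jaw": 1},{"translation": [0,0,0],"dr": [0,0,0],"jaw": 1},{"translation": [0,0,0],"dr": [0,0,0],"jaw": 1}])

```text
time_s: 21.75
position: [0.6366, -0.2731, 0.0905]
tcp_rot: [[-0.08, 0.997, 0.0], [0.997, 0.08, -0.0], [-0.0, 0.0, -1.0]]
force: [-1.4, 0.2, -3.1]
opening: 0.457
```

Contact is starting (load fell from 6.4 to 3.1 N). One more small step.

arm_command(commands=[{"translation": [0,0,0.03],"dr": [0,0,0],"jaw": 1},{"translation": [0,0,0],"dr": [0,0,0],"jaw": 1},{"translation": [0,0,0],"dr": [0,0,0],"jaw": 1}])

```text
time_s: 22.0
position: [0.6367, -0.2731, 0.0905]
tcp_rot: [[-0.08, 0.997, 0.0], [0.997, 0.08, -0.0], [-0.0, 0.0, -1.0]]
force: [-2.8, 2.6, 5.3]
opening: 0.465
```

arm_command(commands=[{"translation": [0,0,-0.01],"dr": [0,0,0],"jaw": 0.4},{"translation": [0,0,0],"dr": [0,0,0],"jaw": 0.3},{"translation": [0,0,0],"dr": [0,0,0],"jaw": 0.1},{"translation": [0,0,0],"dr": [0,0,0],"jaw": 0},{"translation": [0,0,0],"dr": [0,0,0],"jaw": 0},{"translation": [0,0,0],"dr": [0,0,0],"jaw": 0},{"translation": [0,0,0],"dr": [0,0,0],"jaw": 0}])

```text
time_s: 22.58
position: [0.6367, -0.2732, 0.0894]
tcp_rot: [[-0.08, 0.997, 0.0], [0.997, 0.08, -0.0], [-0.0, 0.0, -1.0]]
force: [0.4, 0.5, -0.4]
opening: 0.902
```

arm_command(commands=[{"translation": [0,0,-0.3],"dr": [0,0,0],"jaw": 0},{"translation": [0,0,-0.6],"dr": [0,0,0],"jaw": 0},{"translation": [0,0,-0.8],"dr": [0,0,0],"jaw": 0},{"translation": [0,0,-0.8],"dr": [0,0,0],"jaw": 0},{"translation": [0,0,-0.8],"dr": [0,0,0],"jaw": 0},{"translation": [0,0,-0.8],"dr": [0,0,0],"jaw": 0},{"translation": [0,0,-0.8],"dr": [0,0,0],"jaw": 0},{"translation": [0,0,-0.4],"dr": [0,0,0],"jaw": 0},{"translation": [0,0,0],"dr": [0,0,0],"jaw": 0},{"translation": [0,0,0],"dr": [0,0,0],"jaw": 0}])

```text
time_s: 23.42
position: [0.6366, -0.2731, 0.2225]
tcp_rot: [[-0.08, 0.997, 0.001], [0.997, 0.08, -0.0], [-0.001, 0.001, -1.0]]
force: [0.2, 0.6, 0.2]
opening: 0.999
```

Run:
```python
from h import *
meas('w13')
p,d=capture("scene");cv2.imwrite("pics/s13.png",p[:,:,::-1])
m=camera_model("scene");W=cloud(d,m["intrinsics"],m["pose"]);hsv=cv2.cvtColor(p,cv2.COLOR_RGB2HSV);H,S=hsv[...,0],hsv[...,1]
v,u=np.mgrid[:480,:640];g=(H>45)&(H<85)&(S>100)&(d>0)&(v>250)&(u<340);q=W[g]
k=(q[:,2]>.105)&(q[:,2]<.116);c=q[k,:2].mean(0);A=np.c_[q[k,:2]-c,np.ones(k.sum())];print(k.sum(),"top plane",np.linalg.lstsq(A,q[k,2],rcond=None)[0].round(4),c,np.percentile(q[:,2],[1,99]))
W=np.load("w13.npz")["W"];pp=np.load("w13.npz")["p"];hsv=cv2.cvtColor(pp,cv2.COLOR_RGB2HSV);g=(hsv[...,0]>45)&(hsv[...,0]<85)&(hsv[...,1]>100);q=W[g];k=(q[:,2]>.1)&(q[:,2]<.12);c=q[k,:2].mean(0);A=np.c_[q[k,:2]-c,np.ones(k.sum())];print(k.sum(),"top plane wrist",np.linalg.lstsq(A,q[k,2],rcond=None)[0].round(4),c,np.median(q[k,2]))
```

```text
tcp [ 0.6366 -0.2731  0.2225] rail 0.39265014814269456 0.13419060867087176 F [0.2 0.6 0.2] M [-0.02 -0.07 -0.02] 0.9988138059807092 23.4167
all [341.97573057 458.13070432] [106.08794449 167.13995594]
1237 top plane [-0.0365  0.0018  0.1098] [ 0.63804877 -0.26847225] [0.04224069 0.11198643]
4575 top plane wrist [ 0.0027 -0.0109  0.1093] [ 0.63552186 -0.26672939] 0.10964960311930255
```

View pics/s13.png

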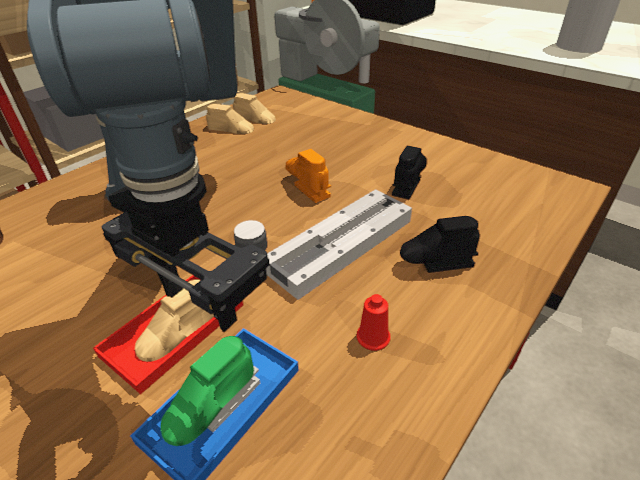

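View pics/w13.png

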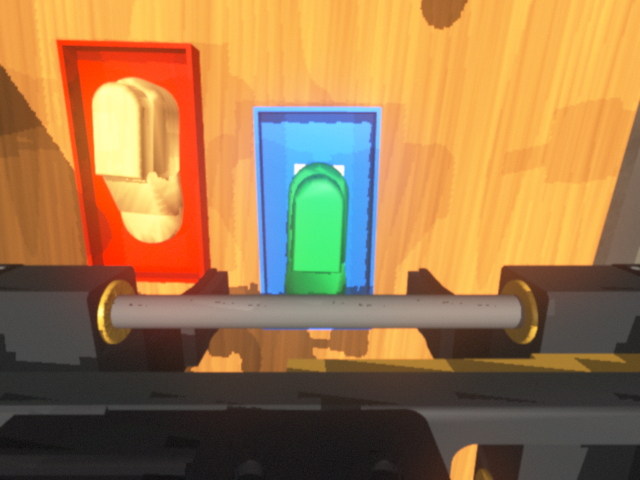

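The last stands level in the blue tray (scene (210,390)): its top is at 0.1096 against an expected 0.110, with tilt under 1° in the wrist fit. The gripper is clear of it, and spool, tin and wooden last haven't moved.

```bash
python3 -c "
from rig import *
print(hand_in())"
```

```text
the job is handed in; nothing more can be done
None
```

The green last is standing upright on its foot in the blue tray, and I handed the job in at about 23.5 s of the 58 s allowed.

- **Slide:** I first tried sliding it by gripping the top block. About halfway it jammed: the wrist force read up to 42 N and the pads slipped off the front of the block. I let go and pushed it low on the heel with closed fingers instead. That needed only 3–5 N and brought it to about 105 mm along the rail, inside the 93–115 mm window for lifting out.
- **Lift and placing:** I re-gripped it and lifted it straight out (about 0.6 kg). I then carried it to the blue tray and lowered it in small steps until the floor took the weight, pressing lightly at the end. The gripper then opened and moved clear upward.
- **Last checks:** The top of the last is at 109.6 mm; 110 mm was expected. The wrist camera shows under 1° of tilt. The scene camera's fit gave about 2°, but it is noisier. The foot is inside the tray walls, and the tool force is near zero. The wooden last, spool and tin look unmoved in the final picture; I didn't measure them again.
- **Possible fault:** The 42 N is a wrist force, well under its 120 N limit. It came through the finger pads, so I don't think it counts against the 40 N limit for the arm and gripper body, but I couldn't confirm that.

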